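# Line up the microscope's hidden slide with a drift pin, then bolt it

### The job

The steel slide under the microscope foot's stage plate has shifted, so its holes no longer line up with those of the plate. Take the drift pin (square handle) from the grey holder, put it through the large hole of the plate, feel for the slide's hole with its tip, work the slide across until the pin stands upright and fully home with its collar flush on the plate, and leave it there; then push the locking bolt (round handle) fully home in the small hole and let go. Feel your way gently, never pressing either part with more than 40 N (about 4 kg), and leave the other things on the bench where they are.

Things in the scene. Friction and masses are not known exactly. Their poses are not given: they have to be found in the camera images.
- foot: White microscope foot, 200 x 280 mm, 40 mm high, fixed; origin under its centre on the bench. A 90 x 170 x 10 mm aluminium stage plate on it: top 50 mm up. Under the plate a 12 mm steel slide, its top 11.5 mm below the plate's top, 10 mm holes; moved level by 3-4 N in x or y, stays put, never turns; at start off by 6.5 to 8 mm in foot +x or -x and up to +-4 mm in foot y, not measured. Free room below.
- hole_a (a point): Large hole for the drift pin, 26 mm across, through the 10 mm stage plate. The point is its centre at the plate's top face; z up, y runs from the small hole to this one, as foot y. The slide's 10 mm hole below it is out of line at the start and must be felt for.
- hole_b (a point): Small hole for the bolt, 12 mm across, in the same plate, 100 mm from the large one (towards -y); the point is its centre at the plate's top face. The slide's 10 mm hole below it is in line once the drift pin is fully home. A round column socket (52 mm across, top 52 mm above the bench) is 73 mm in x and 50 mm in y from either hole.
- holder: Grey block 60 x 150 x 45 mm, fixed; origin under its centre on the bench. Two large 26 mm through holes, 45 mm either side of its centre along its y, hold the drift pin and the bolt upright; which stands where varies. A slim probe, 29 mm tall above the block, stands in the middle and stays there.
- pin_mid (a point): Drift pin, steel, 170 g. Point: centre of its handle, an upright square bar 18 x 18 x 44 mm, sides along the point's x and y; z up. Collar 33 mm across, 4 mm thick, underside 26 mm below the point. Below the collar: 23.6 mm across for 3.5 mm, cone to 9.2 mm at 11 mm, straight to 20 mm, taper to 6 mm at 27 mm, straight to the flat tip at 32 mm. Home: point 26 mm above plate.
- bolt_mid (a point): Push-in locking bolt (no turning), steel, 120 g. Point: centre of its upright round handle, 20 mm across, 44 mm tall; z up. Collar 33 mm across, 4 mm thick, underside 26 mm below the point; below that a shank 8.4 mm across and 26 mm long, its last 3 mm tapered to 5 mm. Home: point 26 mm above the plate.
Mind the look-alikes: they are no part of the job. Leave any green look-alike of the part that bears pin_mid alone.

How it is judged:
By the outcome, as a careful person would: the job done as asked, in the order asked, and still so for the second after the job is handed in, with the robot touching nothing.
It also fails if it takes over 72 s, if anything falls off the work surface, if the arm or the gripper's body presses on something with over 40 N, if the wrist force passes 120 N, or if a joint passes its speed limit or range.

### The arm

A 6-joint arm with a two-finger parallel gripper is mounted at the origin on the work surface. World frame = base frame: x ahead of the robot, y to its left, z up, the work surface at z = 0. Lengths are in m, angles in rad, forces in N, time in s.
With the tool pointing down it reaches from about 0.4 to 0.825 m from the base axis. Payload 7 kg.
Tool frame: the origin (TCP) lies at the very end of the fingers, on their centre line; the grasp point (between the pads) lies 19 mm behind it (r.grasp_offset is the distance from the TCP to the grasp point, in m); y points along the fingers, x is the direction in which the jaws open and shut, and the axes are right-handed (so a half turn about y gives the same grasp; the last joint's range is limited). The gripper opens to 88 mm and grips with 3 to 60 N. Pads are 19 mm wide; open, the fingers measure 130 mm over their backs; the gripper's body (78 mm by 193 mm) begins 47 mm behind the grasp point.
Start: joints at [1.599, 0.359, 0.012, 0, -1.224, -0.288], TCP at [0.173, 0.652, 0.227] pointing down, gripper open.
Joint ranges: [-3.07, 3.07], [-1.43, 2.12], [-1.02, 1.25], [-3.03, 1.67], [-3.05, -0], [-3.03, 3.03]. Speed limits (rad/s): [2.39, 2.39, 3.01, 3.14, 3.14, 3.14].

### API

Orientations are given as a unit quaternion [x, y, z, w].
In Python, from bench import r, cams gives the robot as it stands.
- The arm moves only by the tool apply_moves, never from a script. Its argument "targets" is one flat list of numbers, 7 for each row, row after row: the finger opening in cm, from 0 to 8.76, then the shift along the tool's x, y, z in cm, then the turn, a rotation vector about the tool's x, y, z in rad. A call has 1 to 20 rows; each row is the pose to reach, as a shift and turn from the pose measured when the call began, along the tool's axes at that moment; what a row does not reach only later rows make up. A row lasts 1/8 s, in which the tool goes at most 62.5 mm and 10.7 degrees, less where a joint would pass 70% of its speed; a pose out of reach is approached as far as the arm can. A call with a gripper value outside its range is refused whole. The fingers move at their own pace and stop on an object; the grip force is fixed at half the most. Time passes only in rows, so rows that repeat a pose let the fingers close. It gives the time, the measured TCP pose, the force and the opening at its end, in the units of the state.
- r.observe(): the state, without advancing time (a new reading comes with each control period).
- cams.snapshot(name): name is "scene" or "top" or "wrist"; returns the picture (480x640x3 uint8, red, green, blue); there is no depth.
- cams.camera_params(name): a dict with "K" (3x3 intrinsics, pixels), "view" (4x4, takes a point from world to camera coordinates); the wrist camera has in their place "hand_eye" (4x4, takes a point from camera to tool coordinates, whose origin is the TCP and whose axes are the tool frame's). Camera axes: x right, y up, looking along -z (the intrinsics and any distortion apply to the point x, -y, -z); pixel columns grow to the right and rows downward; lengths in m; the calibration is good to about 2 mm. A picture is of the moment at which its call begins: read the wrist's pose just before it. camera_params takes no time and is no camera call.
- r.finish_job(): hands the job in, once; it reports no verdict.
The state is a dict: "t": time; "qpos": joint angles; "joint_vel": joint speeds; "joint_torque": joint torques, N m; "eef_pos": TCP position; "tcp_rot": TCP orientation; "contact_force": force on the tool from outside, world axes, zero at the start; "wrist_torque": the same for the moment, N m; "finger_gap": opening from 0.0 (shut) to 1.0 (fully open).
Only numpy, scipy, OpenCV 4.12 (cv2) and the standard library are available. Lean on these libraries where they do the work, as an engineer would, in place of code of your own. Each camera call takes 0.05 s, during which the arm holds its last target.

## Working session

There is one attempt and no reset: what is moved stays moved. The work goes in short steps, Python scripts to look and compute and a tool call to move; the robot and the scene stay as the last step left them, time stands still between calls to the robot, and variables do not carry over. Pictures are saved under pics/ and viewed, and the job is handed in when it is done.

Besides the shell and the picture viewer there is one more tool, called after "Request:" as a command line: name --argument value ..., lists and objects as JSON in quotes. apply_moves: Moves the arm, as the interface text tells. Its arguments: {"type":"object","properties":{"targets":{"type":"array"}},"required":["targets"]}

```bash
ls; mkdir -p pics; python3 - <<'E'
from bench import r,cams
import cv2
print(r.observe())
for n in ["scene","top","wrist"]:
    im=cams.snapshot(n); cv2.imwrite(f"pics/{n}0.png",im[:,:,::-1]); print(n,cams.camera_params(n))
E
```

```text
pics
{'t': 0.0, 'qpos': array([ 1.59910379e+00,  3.59410017e-01,  1.10518866e-02, -3.34924272e-04,
       -1.22409263e+00, -2.88131013e-01]), 'joint_vel': array([-6.29230776e-05,  3.84228030e-04, -2.22980435e-04, -1.42044700e-03,
       -2.64688937e-04,  2.78004902e-03]), 'joint_torque': array([-2.41434309e-04, -5.82713091e+01,  2.93050611e+01,  6.99747384e+00,
        6.82278143e-03, -1.51419463e-04]), 'eef_pos': array([0.17330006, 0.65186839, 0.22560743]), 'tcp_rot': array([ 0.43141463, -0.56017611,  0.56099265, -0.43054779]), 'contact_force': array([ 0.30250866, -0.10948942, -0.70142327]), 'wrist_torque': array([-0.02754936, -0.02740276, -0.00042769]), 'finger_gap': 0.9971905443959364}
scene {'K': array([[498.87345366,   0.        , 313.33405788],
       [  0.        , 498.87345366, 237.51555382],
       [  0.        ,   0.        ,   1.        ]]), 'view': array([[ 0.13554738,  0.99074685, -0.00689827,  0.00431957],
       [-0.60051662,  0.08769256,  0.79478916,  0.27251767],
       [ 0.78803978, -0.10358906,  0.60684644, -1.18427236],
       [ 0.        ,  0.        ,  0.       
[... 258 characters left out ...]
  [ 0.99079965, -0.0208398 ,  0.13372272, -0.52821224],
       [-0.13380576, -0.00263621,  0.99100407, -0.8677035 ],
       [ 0.        ,  0.        ,  0.        ,  1.        ]])}
wrist {'K': array([[413.58465752,   0.        , 318.24764627],
       [  0.        , 413.58465752, 236.58165294],
       [  0.        ,   0.        ,   1.        ]]), 'hand_eye': array([[ 9.99999579e-01, -7.83293171e-04, -4.78188171e-04,
         7.10927343e-04],
       [-2.31800067e-04,  2.88581408e-01, -9.57455334e-01,
        -1.57160783e-01],
       [ 8.87964441e-04,  9.57455042e-01,  2.88581105e-01,
         7.70829095e-02],
       [ 0.00000000e+00,  0.00000000e+00,  0.00000000e+00,
         1.00000000e+00]])}
```

View pics/scene0.png

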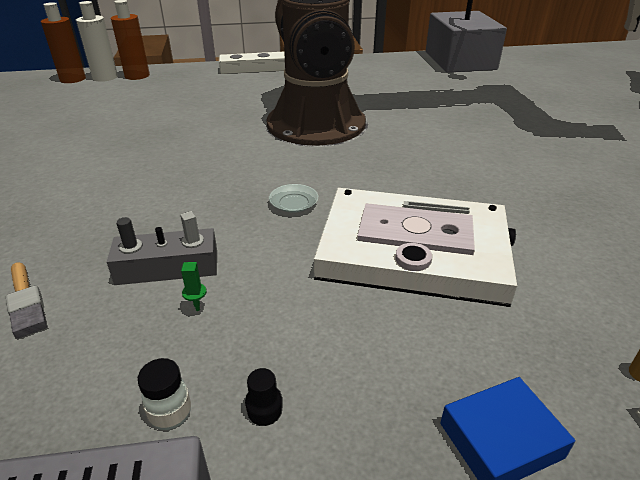

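View pics/top0.png

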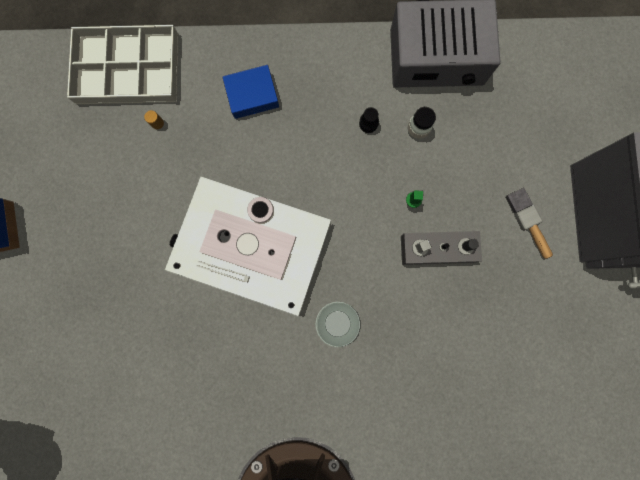

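View pics/wrist0.png

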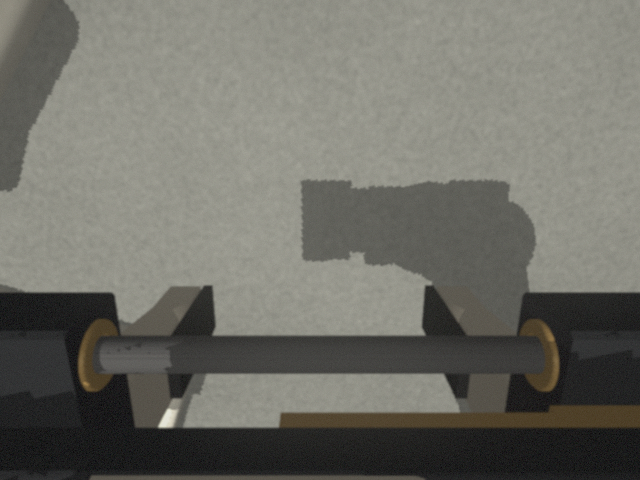

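```bash
cat > h.py <<'E'
import numpy as np, cv2
from bench import r,cams
from scipy.spatial.transform import Rotation as R
def T(name,st=None):
    p=cams.camera_params(name); K=p["K"]
    if name=="wrist":
        M=np.eye(4); M[:3,:3]=R.from_quat(st["tcp_rot"]).as_matrix(); M[:3,3]=st["eef_pos"]
        return K, M@p["hand_eye"], p
    return K, np.linalg.inv(p["view"]), p
def ray(name,uv,z,st=None):
    K,C,p=T(name,st)
    d=np.array([(uv[0]-K[0,2])/K[0,0],-(uv[1]-K[1,2])/K[1,1],-1.])
    d=C[:3,:3]@d; o=C[:3,3]; return o+d*(z-o[2])/d[2]
def proj(name,P,st=None):
    K,C,p=T(name,st); c=np.linalg.inv(C)@np.append(P,1)
    return np.array([K[0,2]+K[0,0]*c[0]/-c[2], K[1,2]-K[1,1]*c[1]/-c[2]])
def move(st,tgt,xdir):
    """shift(cm), rotvec to reach tcp tgt with tool x along horizontal xdir, pointing down"""
    Rm=R.from_quat(st["tcp_rot"]).as_matrix()
    x=np.array([xdir[0],xdir[1],0.]);x/=np.linalg.norm(x); y=np.array([0,0,-1.]); z=np.cross(x,y)
    G=np.stack([x,y,z],1)
    return Rm.T@(np.array(tgt)-st["eef_pos"])*100, R.from_matrix(Rm.T@G).as_rotvec()
E
python3 - <<'E'
from h import *
np.set_printoptions(precision=4,suppress=True)
st=r.observe(); print(R.from_quat(st["tcp_rot"]).as_matrix()); 
im=cv2.imread("pics/top0.png")
def crop(im,x0,y0,w,h,s,n): cv2.imwrite(n,cv2.resize(im[y0:y0+h,x0:x0+w],None,fx=s,fy=s,interpolation=cv2.INTER_CUBIC))
crop(im,160,170,180,150,4,"pics/t_foot.png"); crop(im,395,180,100,90,6,"pics/t_hold.png")
im=cv2.imread("pics/scene0.png")
crop(im,310,180,210,130,3,"pics/s_foot.png"); crop(im,100,200,130,120,5,"pics/s_hold.png")
E
```

```text
[[-0.257  -0.0002  0.9664]
 [-0.9664 -0.0012 -0.257 ]
 [ 0.0012 -1.      0.0001]]
```

View pics/t_foot.png

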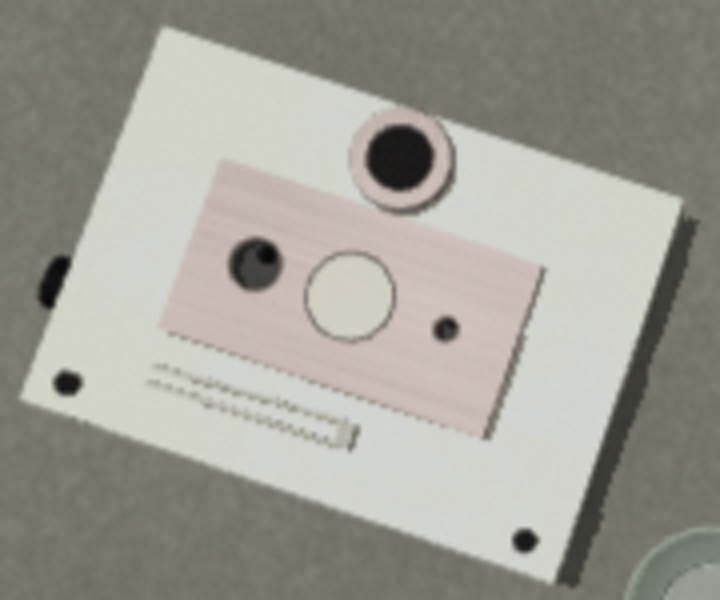

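View pics/t_hold.png

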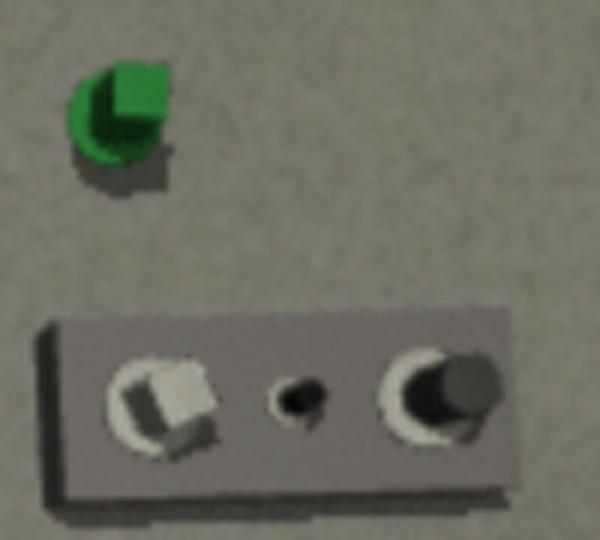

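View pics/s_foot.png

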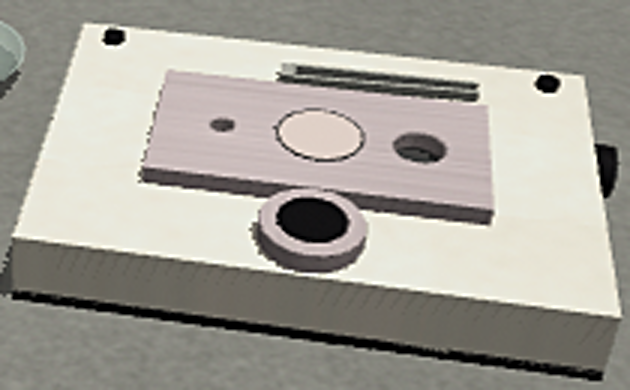

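View pics/s_hold.png

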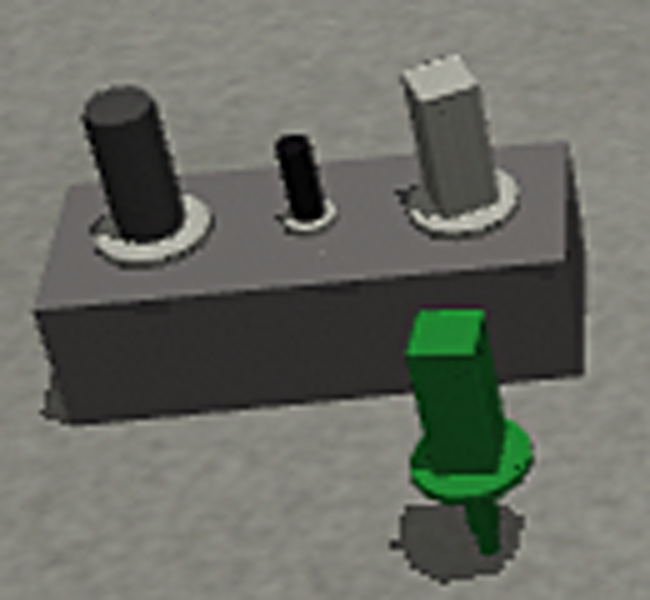

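```bash
python3 - <<'E'
from h import *
np.set_printoptions(precision=4,suppress=True)
f=lambda x,y:(160+x/4-.375,170+y/4-.375)
g=lambda x,y:(395+x/6-.4,180+y/6-.4)
A=ray("top",f(255,264),.05);B=ray("top",f(446,329),.05);print("A",A,"B",B,np.linalg.norm(A-B), np.degrees(np.arctan2(*(A-B)[1::-1][::-1])))
S=ray("top",f(268,254),.0385); print("slidehole",S)
v=(A-B)[:2];v/=np.linalg.norm(v); ux=np.array([v[1],-v[0]]); d=(S-A)[:2]; print("off foot x,y",d@ux,d@v,"ux",ux)
print("pin",ray("top",g(183,392),.093),ray("top",g(160,405),.049)); print("bolt",ray("top",g(470,384),.093),ray("top",g(427,396),.049))
# scene check
k=lambda x,y:(100+x/5-.4,200+y/5-.4); m=lambda x,y:(310+x/3-.33,180+y/3-.33)
print("scene pin",ray("scene",k(440,77),.093),"bolt",ray("scene",k(121,106),.093),"A",ray("scene",m(419,147),.05),"B",ray("scene",m(222,125),.05))
st=r.observe()
xd=-ux
print(move(st,[A[0],A[1],.19],xd))
E
```

```text
A [0.5173 0.1326 0.05  ] B [0.4832 0.0385 0.05  ] 0.10013462240963938 19.918584193821765
slidehole [0.5236 0.1288 0.0385]
off foot x,y 0.007286402156326528 -0.001449738054187907 ux [ 0.9402 -0.3407]
pin [ 0.4864 -0.2545  0.093 ] [ 0.4865 -0.2566  0.049 ]
bolt [ 0.4871 -0.3438  0.093 ] [ 0.4877 -0.344   0.049 ]
scene pin [ 0.4859 -0.253   0.093 ] bolt [ 0.4874 -0.342   0.093 ] A [0.5172 0.1344 0.05  ] B [0.4839 0.0403 0.05  ]
(array([41.3532,  3.6427, 46.5851]), array([-0.0011,  1.6586,  0.0008]))
```

Request:
apply_moves --targets '[4,41.35,3.6,46.6,0,1.659,0,4,41.35,3.6,46.6,0,1.659,0,4,41.35,3.6,46.6,0,1.659,0,4,41.35,3.6,46.6,0,1.659,0,4,41.35,3.6,46.6,0,1.659,0,4,41.35,3.6,46.6,0,1.659,0,4,41.35,3.6,46.6,0,1.659,0,4,41.35,3.6,46.6,0,1.659,0,4,41.35,3.6,46.6,0,1.659,0,4,41.35,3.6,46.6,0,1.659,0,4,41.35,3.6,46.6,0,1.659,0,4,41.35,3.6,46.6,0,1.659,0,4,41.35,3.6,46.6,0,1.659,0]'

```text
t: 1.78
eef_pos: [0.517, 0.1336, 0.1905]
tcp_rot: [-0.122, -0.696, 0.697, 0.122]
contact_force: [0.7, -0.0, -0.3]
finger_gap: 0.455
```

```bash
python3 - <<'E'
from h import *
import pickle
np.set_printoptions(precision=4,suppress=True)
st=r.observe(); im=cams.snapshot("wrist"); cv2.imwrite("pics/w1.png",im[:,:,::-1]); pickle.dump(st,open("st1.pkl","wb"))
print(st["t"],st["eef_pos"],st["qpos"],st["finger_gap"],st["contact_force"]);print(R.from_quat(st["tcp_rot"]).as_matrix())
for P in ([.5173,.1326,.05],[.4832,.0385,.05],[.5236,.1288,.0385]): print(proj("wrist",P,st))
E
```

```text
1.775 [0.517  0.1336 0.1905] [ 0.6208  0.1551 -0.3511  0.0009 -1.0653 -0.9679] 0.4551944513486062 [ 0.6893 -0.0369 -0.2815]
[[-0.9405 -0.0001 -0.3397]
 [ 0.3397 -0.001  -0.9405]
 [-0.0003 -1.      0.001 ]]
[316.05   221.9413]
[316.1077  78.2603]
[306.7553 216.336 ]
```

View pics/w1.png

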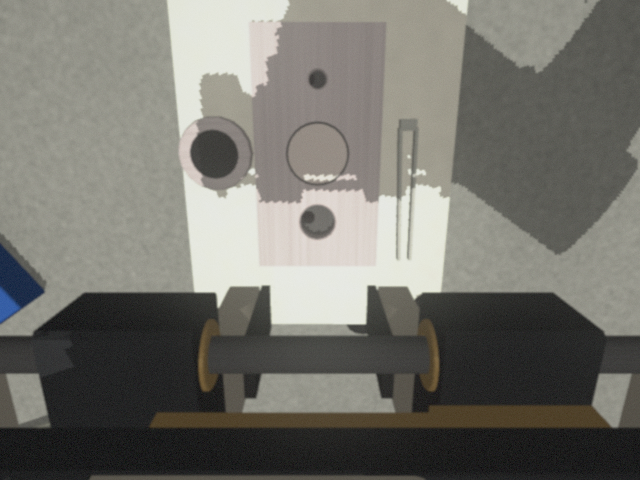

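```bash
python3 - <<'E'
from h import *
im=cv2.imread("pics/w1.png")
a=cv2.resize(im[195:249,285:349],None,fx=9,fy=9,interpolation=cv2.INTER_CUBIC); cv2.imwrite("pics/w1A.png",cv2.convertScaleAbs(a,alpha=1.5))
b=cv2.resize(im[60:100,295:340],None,fx=8,fy=8,interpolation=cv2.INTER_CUBIC); cv2.imwrite("pics/w1B.png",cv2.convertScaleAbs(b,alpha=1.8))
g=cv2.cvtColor(im,cv2.COLOR_BGR2GRAY)
for (x0,y0,w,h,t) in ((290,195,55,55,150),(300,62,36,34,80)):
  m=(g[y0:y0+h,x0:x0+w]<t).astype(np.uint8)
  c=max(cv2.findContours(m,0,1)[0],key=cv2.contourArea); print(cv2.fitEllipse(c),x0,y0)
E
```

```text
((27.04144287109375, 26.540616989135742), (32.94514083862305, 33.960018157958984), 94.76864624023438) 290 195
((16.942157745361328, 17.213457107543945), (14.566451072692871, 14.868794441223145), 164.04489135742188) 300 62
```

View pics/w1A.png

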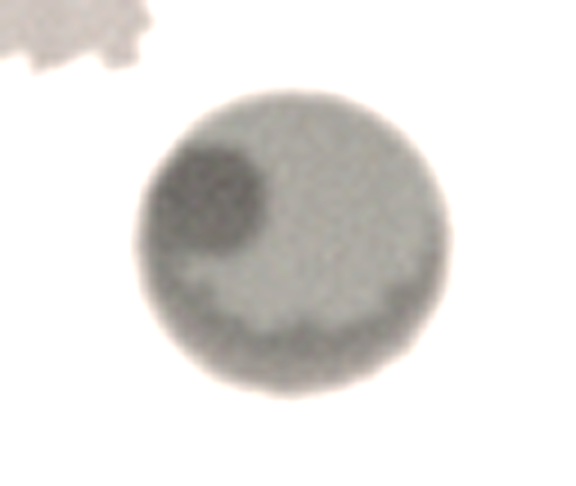

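View pics/w1B.png

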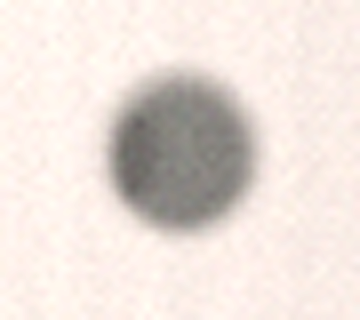

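```bash
python3 - <<'E'
from h import *
import pickle
np.set_printoptions(precision=4,suppress=True)
st=pickle.load(open("st1.pkl","rb"))
A=ray("wrist",(317.04,221.6),.05,st);B=ray("wrist",(316.94,79.2),.05,st);S=ray("wrist",(307.5,216.7),.0385,st)
v=(A-B)[:2];print(A,B,S,np.linalg.norm(v)); v/=np.linalg.norm(v); ux=np.array([v[1],-v[0]]);d=(S-A)[:2];print(ux,d@ux,d@v)
st=r.observe(); print(move(st,[.4864,-.254,.19],[-1,0]))
E
```

```text
[0.5165 0.1326 0.05  ] [0.4829 0.0392 0.05  ] [0.5232 0.1293 0.0385] 0.09923183662783285
[ 0.9408 -0.339 ] 0.007380888991449749 -0.0008883170825647814
(array([-10.2765,   0.0993,  37.5107]), array([-0.001 , -0.3461, -0.0002]))
```

```bash
python3 - <<'E'
from h import *
np.set_printoptions(precision=4,suppress=True)
st=r.observe(); print(move(st,[.4864,-.254,.17],[-.94,-.34]))
E
```

```text
(array([-10.2757,   2.0993,  37.5089]), array([-0.001 , -0.6932, -0.0001]))
```

Request:
apply_moves --targets '[4,-10.28,2.1,37.5,0,-0.693,0,4,-10.28,2.1,37.5,0,-0.693,0,4,-10.28,2.1,37.5,0,-0.693,0,4,-10.28,2.1,37.5,0,-0.693,0,4,-10.28,2.1,37.5,0,-0.693,0,4,-10.28,2.1,37.5,0,-0.693,0,4,-10.28,2.1,37.5,0,-0.693,0,4,-10.28,2.1,37.5,0,-0.693,0,4,-10.28,2.1,37.5,0,-0.693,0]'

```text
t: 2.95
eef_pos: [0.4867, -0.253, 0.1701]
tcp_rot: [0.122, -0.696, 0.697, -0.122]
contact_force: [0.8, -0.3, -0.4]
finger_gap: 0.454
```

```bash
python3 - <<'E'
from h import *
import pickle
np.set_printoptions(precision=4,suppress=True)
st=r.observe(); im=cams.snapshot("wrist"); cv2.imwrite("pics/w2.png",im[:,:,::-1]); pickle.dump(st,open("st2.pkl","wb"))
print(st["t"],st["eef_pos"],st["qpos"],st["finger_gap"],st["contact_force"]);print(R.from_quat(st["tcp_rot"]).as_matrix())
for P in ([.4864,-.254,.093],[.487,-.343,.093]): print(proj("wrist",P,st))
E
```

```text
2.95 [ 0.4867 -0.253   0.1701] [-0.1215  0.1966 -0.3498  0.001  -1.0242  0.4688] 0.4538081385919634 [ 0.8483 -0.2688 -0.4202]
[[-0.9401  0.0002  0.3409]
 [-0.3409 -0.0009 -0.9401]
 [ 0.0001 -1.      0.0009]]
[316.9693 247.5304]
[372.3188  99.4304]
```

View pics/w2.png

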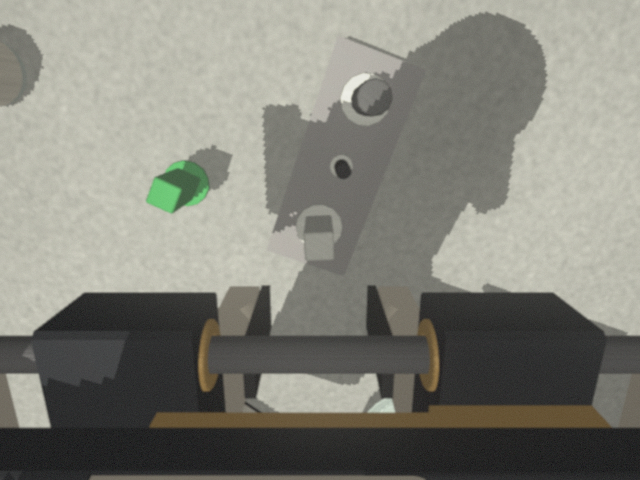

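```bash
python3 - <<'E'
from h import *
im=cv2.imread("pics/w2.png")
a=cv2.resize(im[195:275,280:360],None,fx=7,fy=7,interpolation=cv2.INTER_CUBIC); cv2.imwrite("pics/w2A.png",cv2.convertScaleAbs(a,alpha=1.4))
b=cv2.resize(im[60:130,330:410],None,fx=7,fy=7,interpolation=cv2.INTER_CUBIC); cv2.imwrite("pics/w2B.png",cv2.convertScaleAbs(b,alpha=1.4))
E
```

```text
(no output)
```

View pics/w2A.png

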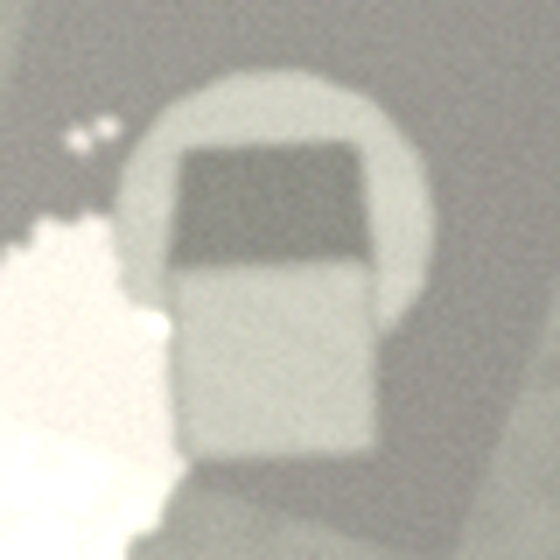

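View pics/w2B.png

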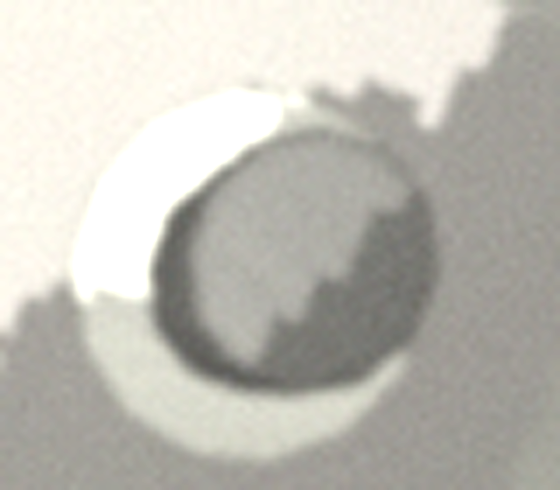

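```bash
python3 - <<'E'
from h import *
import pickle
np.set_printoptions(precision=4,suppress=True)
st=pickle.load(open("st2.pkl","rb"))
c=[(170,268),(363,264),(378,452),(187,460)]
P=np.array([ray("wrist",(280+x/7-.43,195+y/7-.43),.093,st) for x,y in c])
print(P.mean(0)); 
for i in range(4):
    d=P[(i+1)%4]-P[i]; print(np.linalg.norm(d),np.degrees(np.arctan2(d[1],d[0]))%90)
print("collar",ray("wrist",(280+275/7-.43,195+225/7-.43),.049,st))
print("bolt",ray("wrist",(330+314/7-.43,60+258/7-.43),.093,st))
a=np.radians(17.5)
print(move(r.observe(),[.4865,-.2535,.048],[-np.cos(a),-np.sin(a)]))
E
```

```text
[ 0.4856 -0.2551  0.093 ]
0.016264841857656163 21.2159884743684
0.016872479196446834 24.886110356484807
0.016430399250283917 22.526628519739624
0.017238190884366414 24.271252308114825
collar [ 0.4856 -0.2551  0.049 ]
bolt [ 0.4865 -0.3448  0.093 ]
(array([ 0.0561, 12.2152,  0.0466]), array([-0.001,  0.043, -0.   ]))
```

```bash
python3 - <<'E'
from h import *
np.set_printoptions(precision=4,suppress=True)
a=np.radians(23)
print(move(r.observe(),[.486,-.2548,.053],[-np.cos(a),-np.sin(a)]))
E
```

```text
(array([ 0.1475, 11.7153,  0.1522]), array([-0.001, -0.053,  0.   ]))
```

Request:
apply_moves --targets '[4,0.15,3,0.15,0,-0.053,0,4,0.15,6,0.15,0,-0.053,0,4,0.15,8,0.15,0,-0.053,0,4,0.15,10,0.15,0,-0.053,0,4,0.15,11,0.15,0,-0.053,0,4,0.15,11.7,0.15,0,-0.053,0,4,0.15,11.7,0.15,0,-0.053,0,1.2,0.15,11.7,0.15,0,-0.053,0,1.2,0.15,11.7,0.15,0,-0.053,0,1.2,0.15,11.7,0.15,0,-0.053,0,1.2,0.15,11.7,0.15,0,-0.053,0,1.2,0.15,11.7,0.15,0,-0.053,0]'

```text
t: 4.5
eef_pos: [0.4863, -0.2549, 0.0536]
tcp_rot: [0.141, -0.692, 0.693, -0.141]
contact_force: [-0.1, 0.8, 5.5]
finger_gap: 0.203
```

```bash
python3 - <<'E'
from h import *
np.set_printoptions(precision=4,suppress=True)
st=r.observe(); print(st["t"],st["eef_pos"],st["contact_force"],st["wrist_torque"],st["finger_gap"]*88,R.from_quat(st["tcp_rot"]).as_matrix())
im=cams.snapshot("wrist"); cv2.imwrite("pics/w3.png",im[:,:,::-1])
im=cams.snapshot("scene"); cv2.imwrite("pics/s3.png",cv2.resize(im[130:330,80:300,::-1],None,fx=3,fy=3))
E
```

```text
4.5 [ 0.4863 -0.2549  0.0536] [-0.1436  0.8083  5.5043] [0.3782 0.1446 0.0141] 17.860783899672235 [[-0.9204  0.0011  0.3909]
 [-0.3909 -0.0012 -0.9204]
 [-0.0005 -1.      0.0015]]
```

View pics/s3.png

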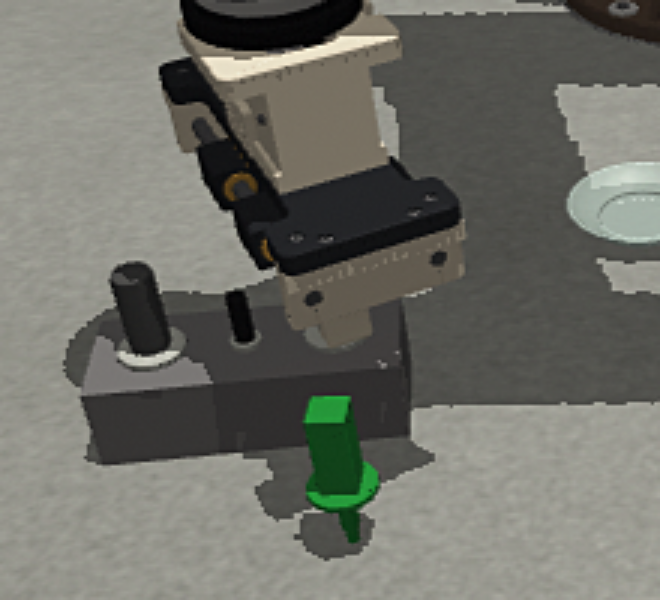

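View pics/w3.png

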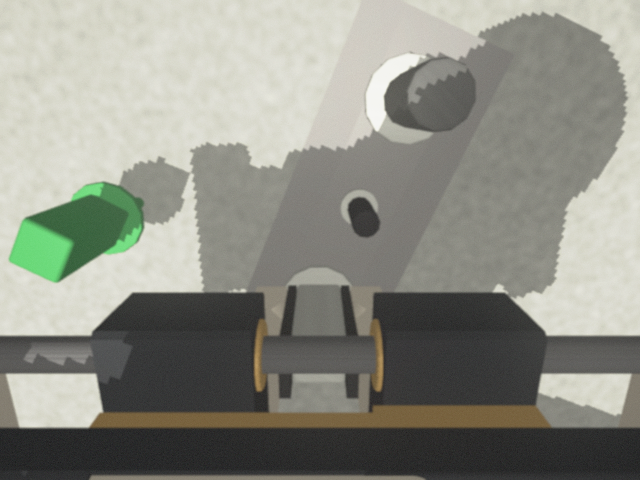

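```bash
python3 - <<'E'
from h import *
np.set_printoptions(precision=4,suppress=True)
st=r.observe()
print(move(st,[.5233,.1293,.1636],[-.9405,.34]));print(move(st,[.5233,.1293,.1],[-.9405,.34]))
E
```

```text
(array([-18.4294, -11.0429, -33.9003]), array([-0.0013,  0.7485, -0.001 ]))
(array([-18.4263,  -4.6829, -33.91  ]), array([-0.0013,  0.7485, -0.001 ]))
```

Request:
apply_moves --targets '[1.2,0,-1.5,0,0,0,0,1.2,0,-4.5,0,0,0,0,1.2,0,-8.5,0,0,0,0,1.2,0,-11,0,0,0,0,1.2,-3,-11,-5,0,0.1,0,1.2,-18.43,-11,-33.9,0,0.748,0,1.2,-18.43,-11,-33.9,0,0.748,0,1.2,-18.43,-11,-33.9,0,0.748,0,1.2,-18.43,-11,-33.9,0,0.748,0,1.2,-18.43,-11,-33.9,0,0.748,0,1.2,-18.43,-11,-33.9,0,0.748,0,1.2,-18.43,-11,-33.9,0,0.748,0,1.2,-18.43,-9,-33.9,0,0.748,0,1.2,-18.43,-7,-33.9,0,0.748,0,1.2,-18.43,-5.2,-33.9,0,0.748,0,1.2,-18.43,-4.7,-33.9,0,0.748,0,1.2,-18.43,-4.7,-33.9,0,0.748,0]'

```text
t: 6.72
eef_pos: [0.5233, 0.1287, 0.1004]
tcp_rot: [-0.122, -0.696, 0.697, 0.122]
contact_force: [-0.1, 1.1, -1.5]
finger_gap: 0.204
```

```bash
python3 - <<'E'
from h import *
np.set_printoptions(precision=4,suppress=True)
st=r.observe(); print(st["t"],st["eef_pos"],st["contact_force"],st["wrist_torque"],st["finger_gap"]*88,R.from_quat(st["tcp_rot"]).as_matrix())
im=cams.snapshot("top"); cv2.imwrite("pics/t4.png",cv2.resize(im[160:310,160:340,::-1],None,fx=4,fy=4,interpolation=cv2.INTER_CUBIC))
im=cams.snapshot("scene"); cv2.imwrite("pics/s4.png",cv2.resize(im[100:300,310:520,::-1],None,fx=3,fy=3,interpolation=cv2.INTER_CUBIC))
x,y,z=st["eef_pos"]
print([proj("scene",[x,y,z-d]) for d in (.0086,.0406)], proj("scene",[.517,.133,.05]))
E
```

```text
6.725 [0.5233 0.1287 0.1004] [-0.1036  1.1047 -1.4601] [ 0.0871 -0.1214  0.043 ] 17.978338752741177 [[-0.9405  0.0007 -0.3399]
 [ 0.3399 -0.0015 -0.9405]
 [-0.0012 -1.      0.0012]]
[array([451.5996, 208.4238]), array([448.1614, 226.1206])] [448.3865 228.6881]
```

View pics/s4.png

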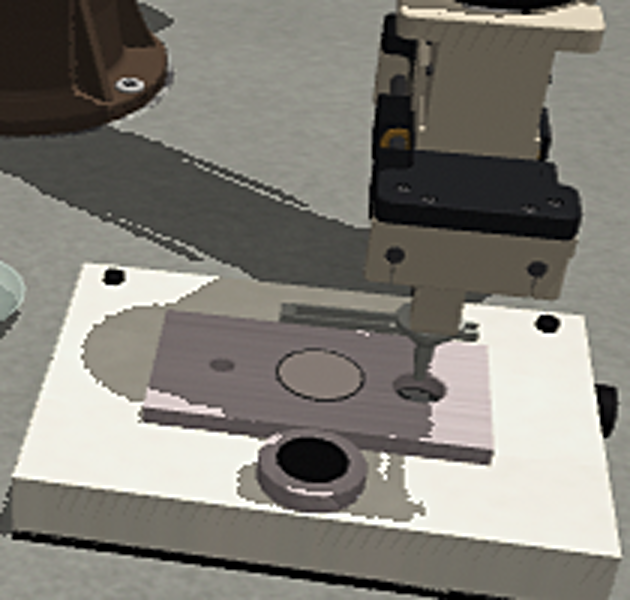

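View pics/t4.png

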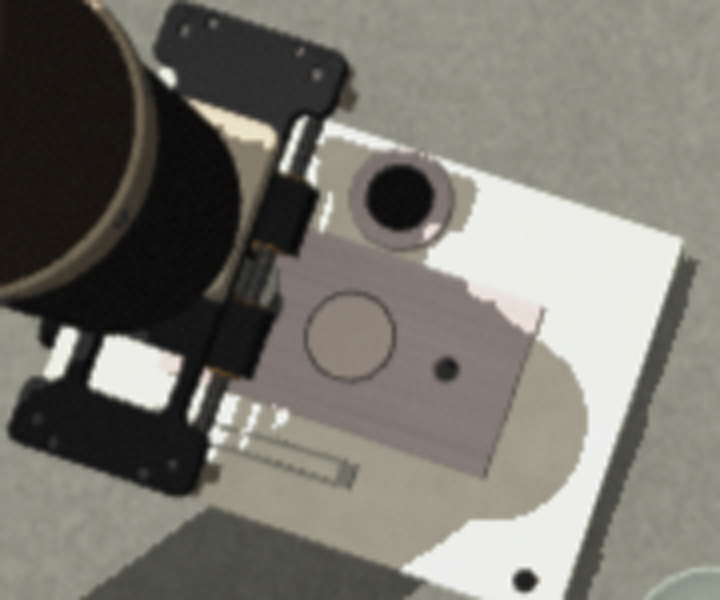

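```bash
python3 - <<'E'
from h import *
im=cams.snapshot("scene"); cv2.imwrite("pics/s5raw.png",im[:,:,::-1])
a=im[185:245,415:490,::-1]
cv2.imwrite("pics/s5.png",cv2.convertScaleAbs(cv2.resize(a,None,fx=10,fy=10,interpolation=cv2.INTER_CUBIC),alpha=1.5))
im=cams.snapshot("wrist"); cv2.imwrite("pics/w5.png",im[:,:,::-1])
st=r.observe()
x,y,z=st["eef_pos"]
print(proj("wrist",[x,y,z-.0046],st),proj("wrist",[x,y,z+.041],st))
E
```

```text
[315.67063653 304.06061368] [314.48394116 366.67838758]
```

View pics/s5.png

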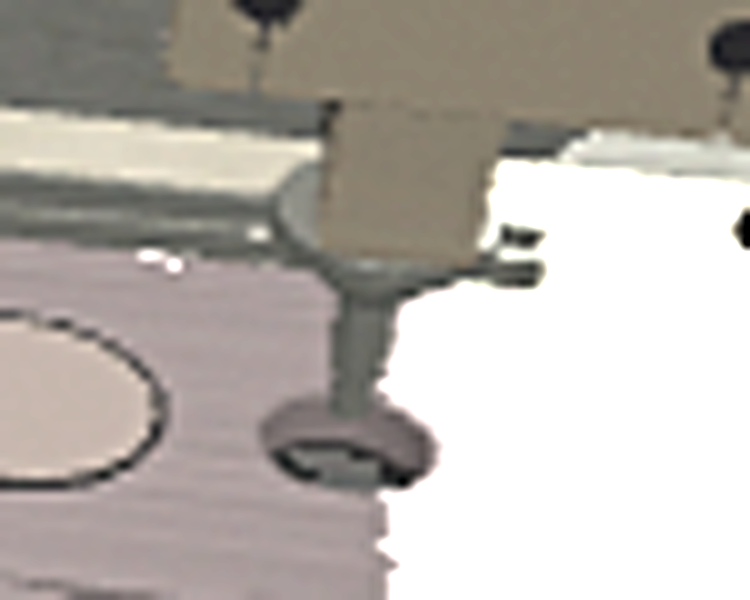

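View pics/w5.png

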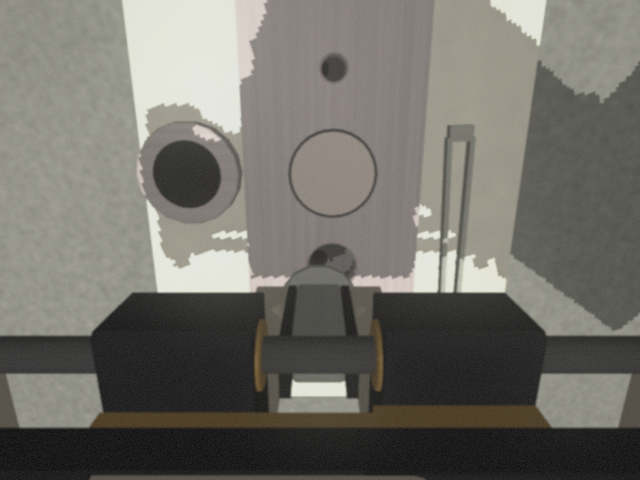

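Request:
apply_moves --targets '[1.2,0,0.7,-0.05,0,0,0,1.2,0,1.2,-0.05,0,0,0,1.2,0,1.6,-0.05,0,0,0,1.2,0,1.9,-0.05,0,0,0,1.2,0,2.05,-0.05,0,0,0,1.2,0,2.1,-0.05,0,0,0]'

```text
t: 7.68
eef_pos: [0.524, 0.1298, 0.0799]
tcp_rot: [-0.123, -0.696, 0.697, 0.121]
contact_force: [1.0, 0.3, -1.9]
finger_gap: 0.204
```

```bash
cat > s.py <<'E'
from h import *
np.set_printoptions(precision=4,suppress=True)
st=r.observe(); print("t",st["t"],"p",st["eef_pos"],"F",st["contact_force"],"M",st["wrist_torque"],"gap",st["finger_gap"]*88)
ux=np.array([.9405,-.34]);v=np.array([.34,.9405]);d=st["eef_pos"][:2]-np.array([.517,.133]);print("foot off mm",d@ux*1e3,d@v*1e3,"collar above plate",(st["eef_pos"][2]-.0586)*1e3)
Rm=R.from_quat(st["tcp_rot"]).as_matrix();print("x",Rm[:,0],"y",Rm[:,1])
E
python3 s.py
```

```text
t 7.675 p [0.524  0.1298 0.0799] F [ 1.0483  0.2829 -1.9369] M [ 0.1442 -0.1176 -0.0218] gap 17.968374242154724
foot off mm 7.669621072441077 -0.6123065906321312 collar above plate 21.29676613744495
x [-0.9406  0.3395 -0.0022] y [ 0.0021 -0.0006 -1.    ]
```

Request:
apply_moves --targets '[1.2,0.04,0.0,0.05,0,0,0,1.2,0.04,0.05,0.05,0,0,0,1.2,0.04,0.1,0.05,0,0,0,1.2,0.04,0.15,0.05,0,0,0,1.2,0.04,0.2,0.05,0,0,0,1.2,0.04,0.25,0.05,0,0,0,1.2,0.04,0.25,0.05,0,0,0]'

```text
t: 8.55
eef_pos: [0.5234, 0.1295, 0.0774]
tcp_rot: [-0.123, -0.696, 0.697, 0.121]
contact_force: [0.4, -0.3, -2.5]
finger_gap: 0.207
```

```bash
python3 s.py
```

```text
t 8.55 p [0.5234 0.1295 0.0774] F [ 0.4264 -0.3296 -2.5396] M [ 0.1166 -0.0686  0.0561] gap 18.202726256002197
foot off mm 7.24464080327975 -1.1171523216280081 collar above plate 18.766379495717064
x [-0.9406  0.3395 -0.0021] y [ 0.002  -0.0007 -1.    ]
```

Request:
apply_moves --targets '[1.2,0.0,0.05,0.0,0,0,0,1.2,0.0,0.1,0.0,0,0,0,1.2,0.0,0.15,0.0,0,0,0,1.2,0.0,0.2,0.0,0,0,0,1.2,0.0,0.25,0.0,0,0,0,1.2,0.0,0.3,0.0,0,0,0,1.2,0.0,0.3,0.0,0,0,0]'

```text
t: 9.43
eef_pos: [0.5234, 0.1295, 0.0743]
tcp_rot: [-0.123, -0.696, 0.697, 0.121]
contact_force: [-0.0, 0.1, -2.5]
finger_gap: 0.206
```

```bash
python3 s.py
```

```text
t 9.425 p [0.5234 0.1295 0.0743] F [-0.0454  0.0603 -2.4793] M [ 0.1479 -0.0777  0.0181] gap 18.091522255110014
foot off mm 7.230309191237827 -1.1575745752391673 collar above plate 15.685651244838144
x [-0.9406  0.3395 -0.002 ] y [ 0.0019 -0.0008 -1.    ]
```

Request:
apply_moves --targets '[1.2,0.1,0.05,-0.02,0,0,0,1.2,0.2,0.1,-0.03,0,0,0,1.2,0.3,0.15,-0.05,0,0,0,1.2,0.4,0.15,-0.07,0,0,0,1.2,0.5,0.15,-0.08,0,0,0,1.2,0.5,0.15,-0.08,0,0,0]'

```text
t: 10.18
eef_pos: [0.5191, 0.132, 0.0729]
tcp_rot: [-0.123, -0.696, 0.697, 0.121]
contact_force: [2.4, -1.7, -0.5]
finger_gap: 0.203
```

```bash
python3 s.py
```

```text
t 10.175 p [0.5191 0.132  0.0729] F [ 2.4319 -1.7335 -0.4997] M [-0.5947 -1.0648 -0.0325] gap 17.87760141085609
foot off mm 2.3204212241652518 -0.22920151898565855 collar above plate 14.333507411448107
x [-0.9406  0.3394 -0.0023] y [ 0.0023 -0.0005 -1.    ]
```

Request:
apply_moves --targets '[1.2,0.1,0.05,-0.01,0,0,0,1.2,0.18,0.1,-0.02,0,0,0,1.2,0.24,0.15,-0.02,0,0,0,1.2,0.24,0.2,-0.02,0,0,0,1.2,0.24,0.25,-0.02,0,0,0,1.2,0.24,0.3,-0.02,0,0,0,1.2,0.24,0.35,-0.02,0,0,0,1.2,0.24,0.35,-0.02,0,0,0]'

```text
t: 11.18
eef_pos: [0.5169, 0.133, 0.0693]
tcp_rot: [-0.123, -0.696, 0.697, 0.121]
contact_force: [3.1, -2.0, 0.5]
finger_gap: 0.204
```

```bash
python3 s.py; python3 - <<'E'
from h import *
im=cams.snapshot("scene")
cv2.imwrite("pics/s6.png",cv2.convertScaleAbs(cv2.resize(im[185:245,415:490,::-1],None,fx=10,fy=10,interpolation=cv2.INTER_CUBIC),alpha=1.5))
E
```

```text
t 11.175 p [0.5169 0.133  0.0693] F [ 3.0869 -1.9775  0.4525] M [-0.3773 -1.1711  0.0326] gap 17.923328091817446
foot off mm -0.11152518131206195 -0.05140787971455981 collar above plate 10.74357732613343
x [-0.9406  0.3394 -0.0022] y [ 0.0022 -0.0006 -1.    ]
```

View pics/s6.png

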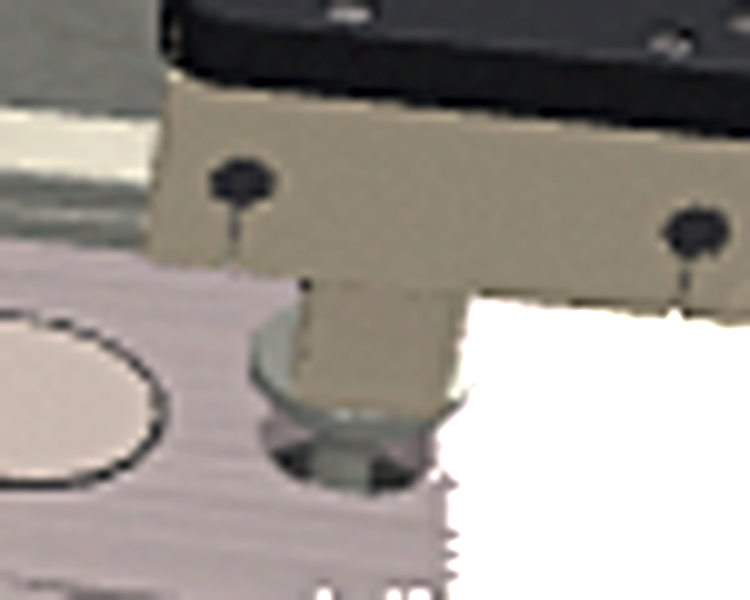

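Request:
apply_moves --targets '[1.2,0.0,0.1,0.0,0,0,0,1.2,0.0,0.2,0.0,0,0,0,1.2,0.0,0.3,0.0,0,0,0,1.2,0.0,0.4,0.0,0,0,0,1.2,0.0,0.5,0.0,0,0,0,1.2,0.0,0.55,0.0,0,0,0,1.2,0.0,0.6,0.0,0,0,0]'

```text
t: 12.1
eef_pos: [0.5167, 0.1329, 0.0632]
tcp_rot: [-0.123, -0.696, 0.697, 0.121]
contact_force: [1.8, -1.0, -0.5]
finger_gap: 0.205
```

```bash
python3 s.py
```

```text
t 12.1 p [0.5167 0.1329 0.0632] F [ 1.7843 -1.0354 -0.4788] M [-0.7168 -1.0057  0.0223] gap 18.021523761623065
foot off mm -0.20606275453072065 -0.2026191748199527 collar above plate 4.63838033182716
x [-0.9406  0.3395 -0.002 ] y [ 0.0019 -0.0008 -1.    ]
```

Request:
apply_moves --targets '[1.2,0.0,0.05,0.0,0,0,0,1.2,0.0,0.1,0.0,0,0,0,1.2,0.0,0.15,0.0,0,0,0,1.2,0.0,0.2,0.0,0,0,0,1.2,0.0,0.25,0.0,0,0,0,1.2,0.0,0.25,0.0,0,0,0]'

```text
t: 12.85
eef_pos: [0.5167, 0.1329, 0.0607]
tcp_rot: [-0.123, -0.696, 0.697, 0.121]
contact_force: [2.5, -1.9, 0.1]
finger_gap: 0.204
```

```bash
python3 s.py
```

```text
t 12.85 p [0.5167 0.1329 0.0607] F [ 2.4977 -1.8979  0.1443] M [-0.6732 -1.0737 -0.0305] gap 17.961484310614956
foot off mm -0.21642657417566208 -0.23022007912379677 collar above plate 2.0758364097709925
x [-0.9406  0.3395 -0.0019] y [ 0.0018 -0.0008 -1.    ]
```

Request:
apply_moves --targets '[1.2,0.0,0.05,0.0,0,0,0,1.2,0.0,0.1,0.0,0,0,0,1.2,0.0,0.15,0.0,0,0,0,1.2,0.0,0.18,0.0,0,0,0,1.2,0.0,0.2,0.0,0,0,0,1.2,0.0,0.2,0.0,0,0,0]'

```text
t: 13.6
eef_pos: [0.5167, 0.1328, 0.0586]
tcp_rot: [-0.123, -0.696, 0.697, 0.121]
contact_force: [2.6, -2.1, 0.0]
finger_gap: 0.204
```

```bash
python3 s.py
```

```text
t 13.6 p [0.5167 0.1328 0.0586] F [ 2.6109 -2.0656  0.0233] M [-0.7627 -1.0145  0.0141] gap 17.93795929651232
foot off mm -0.22842944959106 -0.2598041443920108 collar above plate 0.04092826492708285
x [-0.9406  0.3395 -0.0019] y [ 0.0017 -0.0008 -1.    ]
```

Request:
apply_moves --targets '[1.2,0.0,0.03,0.0,0,0,0,1.2,0.0,0.05,0.0,0,0,0,1.2,0.0,0.05,0.0,0,0,0]'

```text
t: 13.98
eef_pos: [0.5167, 0.1329, 0.0586]
tcp_rot: [-0.123, -0.696, 0.697, 0.121]
contact_force: [0.3, -2.5, 5.3]
finger_gap: 0.205
```

```bash
python3 s.py; python3 - <<'E'
from h import *
im=cams.snapshot("scene")
cv2.imwrite("pics/s7.png",cv2.convertScaleAbs(cv2.resize(im[185:245,415:490,::-1],None,fx=10,fy=10,interpolation=cv2.INTER_CUBIC),alpha=1.5))
E
```

```text
t 13.975 p [0.5167 0.1329 0.0586] F [ 0.3032 -2.5305  5.3225] M [-0.7251 -0.1419 -0.0004] gap 17.99703727825635
foot off mm -0.2215901641313205 -0.23095373080146753 collar above plate -0.025378235876914734
x [-0.9406  0.3394 -0.0021] y [ 0.0019 -0.0008 -1.    ]
```

View pics/s7.png

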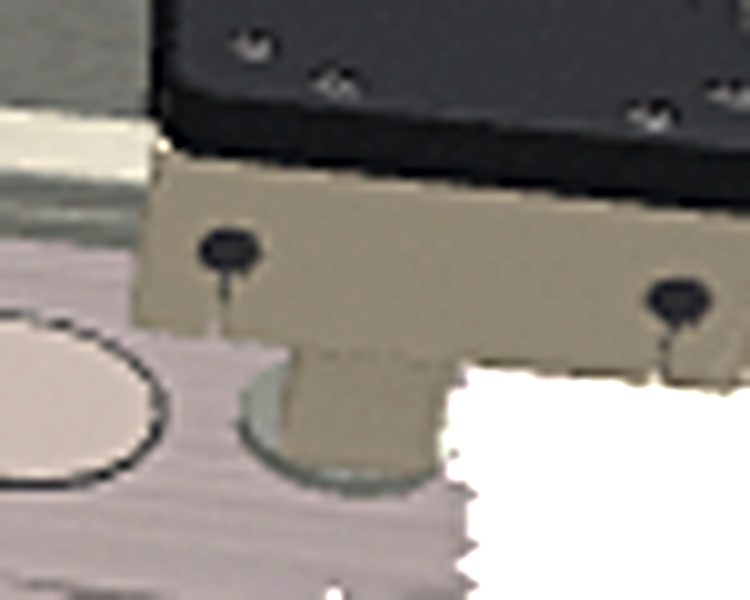

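Request:
apply_moves --targets '[2.2,0,0,0,0,0,0,4,0,0,0,0,0,0,4,0,0,0,0,0,0,4,0,0,0,0,0,0,4,0,-1.5,0,0,0,0,4,0,-5,0,0,0,0,4,0,-10,0,0,0,0,4,0,-13,0,0,0,0,4,0,-13,0,0,0,0]'

```text
t: 15.15
eef_pos: [0.518, 0.1337, 0.1925]
tcp_rot: [0.124, 0.698, -0.695, -0.119]
contact_force: [0.3, 1.0, 0.3]
finger_gap: 0.457
```

```bash
python3 s.py; python3 - <<'E'
from h import *
import pickle
st=r.observe(); im=cams.snapshot("wrist"); cv2.imwrite("pics/w8.png",im[:,:,::-1]); pickle.dump(st,open("st8.pkl","wb"))
im=cams.snapshot("scene")
cv2.imwrite("pics/s8.png",cv2.resize(im[150:310,310:520,::-1],None,fx=3,fy=3,interpolation=cv2.INTER_CUBIC))
E
```

```text
t 15.15 p [0.518  0.1337 0.1925] F [0.3176 1.0197 0.2762] M [ 0.118  -0.0163 -0.0147] gap 40.24481497740353
foot off mm 0.6735232787110241 1.0395672634950028 collar above plate 133.92313324892092
x [-0.9408  0.339  -0.0063] y [ 0.0076  0.0024 -1.    ]
```

View pics/w8.png

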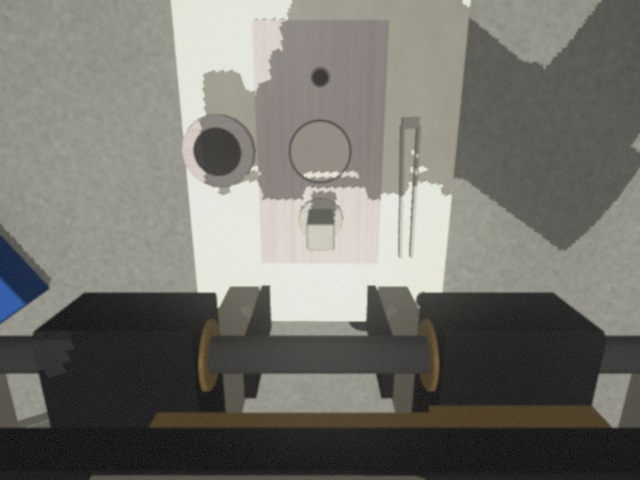

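View pics/s8.png

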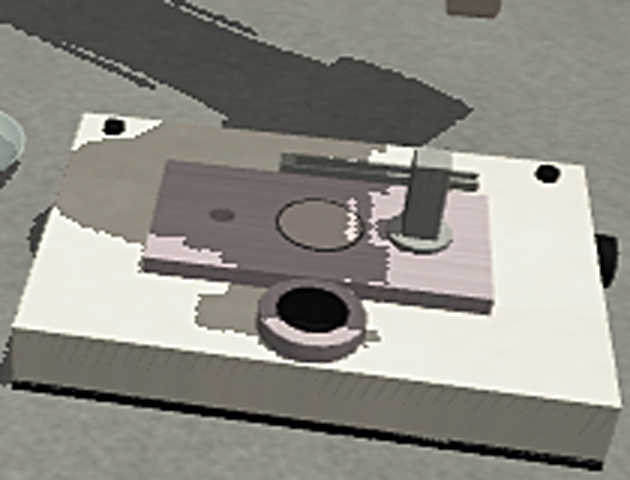

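```bash
python3 - <<'E'
from h import *
np.set_printoptions(precision=4,suppress=True)
st=r.observe()
print(move(st,[.4868,-.3443,.17],[-1,0]))
E
```

```text
(array([-13.4206,   1.9179,  45.8981]), array([ 0.0006, -0.3464, -0.0028]))
```

Request:
apply_moves --targets '[4,-13.42,1.9,45.9,0,-0.346,-0.003,4,-13.42,1.9,45.9,0,-0.346,-0.003,4,-13.42,1.9,45.9,0,-0.346,-0.003,4,-13.42,1.9,45.9,0,-0.346,-0.003,4,-13.42,1.9,45.9,0,-0.346,-0.003,4,-13.42,1.9,45.9,0,-0.346,-0.003,4,-13.42,1.9,45.9,0,-0.346,-0.003,4,-13.42,1.9,45.9,0,-0.346,-0.003,4,-13.42,1.9,45.9,0,-0.346,-0.003,4,-13.42,1.9,45.9,0,-0.346,-0.003]'

```text
t: 16.5
eef_pos: [0.486, -0.3441, 0.1691]
tcp_rot: [-0.0, 0.708, -0.707, -0.001]
contact_force: [0.2, -0.0, -0.2]
finger_gap: 0.455
```

```bash
python3 s.py; python3 - <<'E'
from h import *
import pickle
st=r.observe(); im=cams.snapshot("wrist"); cv2.imwrite("pics/w9.png",im[:,:,::-1]); pickle.dump(st,open("st9.pkl","wb"))
u=proj("wrist",[.4868,-.3443,.093],st); print(u); x0,y0=int(u[0])-45,int(u[1])-60; print(x0,y0)
cv2.imwrite("pics/w9z.png",cv2.convertScaleAbs(cv2.resize(im[y0:y0+90,x0:x0+90,::-1],None,fx=6,fy=6,interpolation=cv2.INTER_CUBIC),alpha=1.3))
E
```

```text
t 16.5 p [ 0.486  -0.3441  0.1691] F [ 0.2191 -0.0159 -0.1505] M [ 0.0571 -0.0541 -0.011 ] gap 40.066916011797396
foot off mm 133.06377271921053 -459.23422323576114 collar above plate 110.45374821084732
x [-1.      0.0014  0.0021] y [-0.0021  0.0016 -1.    ]
[314.42053151 249.4818682 ]
269 189
```

View pics/w9z.png

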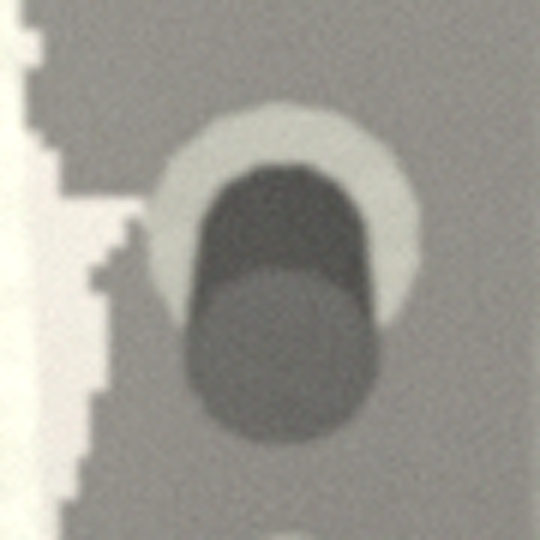

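```bash
python3 - <<'E'
from h import *
import pickle
np.set_printoptions(precision=4,suppress=True)
st=pickle.load(open("st9.pkl","rb"))
P=ray("wrist",(315.6,247.7),.093,st); print(P, ray("wrist",(315.9,228),.049,st))
print(move(r.observe(),[.4863,-.3448,.053],[-1,0]))
E
```

```text
[ 0.4861 -0.3454  0.093 ] [ 0.4861 -0.3452  0.049 ]
(array([-0.0074, 11.647 ,  0.138 ]), array([ 0.0014, -0.0003,  0.0014]))
```

Request:
apply_moves --targets '[4,0,3,0.15,0,0,0,4,0,6,0.15,0.001,0,0.001,4,0,8,0.15,0.001,0,0.001,4,0,10,0.15,0.001,0,0.001,4,0,11,0.15,0.001,0,0.001,4,0,11.65,0.15,0.001,0,0.001,4,0,11.65,0.15,0.001,0,0.001,1.4,0,11.65,0.15,0.001,0,0.001,1.4,0,11.65,0.15,0.001,0,0.001,1.4,0,11.65,0.15,0.001,0,0.001,1.4,0,11.65,0.15,0.001,0,0.001,1.4,0,11.65,0.15,0.001,0,0.001]'

```text
t: 18.05
eef_pos: [0.4866, -0.3451, 0.0535]
tcp_rot: [-0.0, -0.707, 0.707, -0.0]
contact_force: [0.5, 0.0, 5.7]
finger_gap: 0.222
```

```bash
python3 s.py; python3 - <<'E'
from h import *
np.set_printoptions(precision=4,suppress=True)
st=r.observe()
print(move(st,[.4829,.0390,.163],[-.9405,.34]),move(st,[.4829,.0390,.095],[-.9405,.34]))
E
```

```text
t 18.05 p [ 0.4866 -0.3451  0.0535] F [0.5032 0.0235 5.725 ] M [0.2773 0.1021 0.0152] gap 19.56949730020184
foot off mm 133.94681401480972 -460.02347141270224 collar above plate -5.117391958806318
x [-1.      0.0001 -0.0003] y [ 0.0003 -0.0001 -1.    ]
(array([  0.3671, -10.9553, -38.4117]), array([-0.    ,  0.3468, -0.0003])) (array([  0.3693,  -4.1553, -38.4123]), array([-0.    ,  0.3468, -0.0003]))
```

Request:
apply_moves --targets '[1.4,0,-1.5,0,0,0,0,1.4,0,-4.5,0,0,0,0,1.4,0,-8.5,0,0,0,0,1.4,0,-11,0,0,0,0,1.4,0.37,-11,-38.4,0,0.347,0,1.4,0.37,-11,-38.4,0,0.347,0,1.4,0.37,-11,-38.4,0,0.347,0,1.4,0.37,-11,-38.4,0,0.347,0,1.4,0.37,-11,-38.4,0,0.347,0,1.4,0.37,-11,-38.4,0,0.347,0,1.4,0.37,-11,-38.4,0,0.347,0,1.4,0.37,-11,-38.4,0,0.347,0,1.4,0.37,-9,-38.4,0,0.347,0,1.4,0.37,-7,-38.4,0,0.347,0,1.4,0.37,-5,-38.4,0,0.347,0,1.4,0.37,-4.1,-38.4,0,0.347,0,1.4,0.37,-4.1,-38.4,0,0.347,0]'

```text
t: 20.18
eef_pos: [0.4827, 0.0379, 0.0942]
tcp_rot: [-0.122, -0.696, 0.697, 0.123]
contact_force: [-0.2, 0.2, -0.2]
finger_gap: 0.222
```

```bash
python3 s.py; python3 - <<'E'
from h import *
im=cams.snapshot("scene")
x,y,z=r.observe()["eef_pos"]
print(proj("scene",[x,y,z-.0085]),proj("scene",[x,y,z-.0345]),proj("scene",[.4829,.039,.05]))
cv2.imwrite("pics/s10.png",cv2.convertScaleAbs(cv2.resize(im[175:235,345:420,::-1],None,fx=10,fy=10,interpolation=cv2.INTER_CUBIC),alpha=1.5))
im=cams.snapshot("wrist"); cv2.imwrite("pics/w10.png",im[:,:,::-1])
E
```

```text
t 20.175 p [0.4827 0.0379 0.0942] F [-0.2348  0.2305 -0.2166] M [ 0.0493 -0.0791 -0.0004] gap 19.57222798839606
foot off mm 0.041494914324313736 -101.10076921862196 collar above plate 35.63064504075779
x [-0.94    0.3412  0.0005] y [-0.0008 -0.0008 -1.    ]
[384.09485409 201.62727944] [382.76275417 215.73345527] [382.68225281 221.03179967]
```

View pics/s10.png

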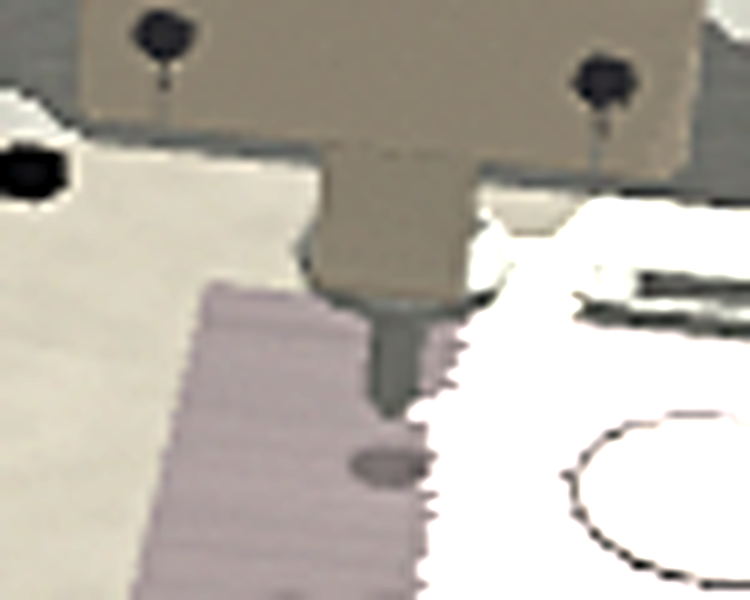

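View pics/w10.png

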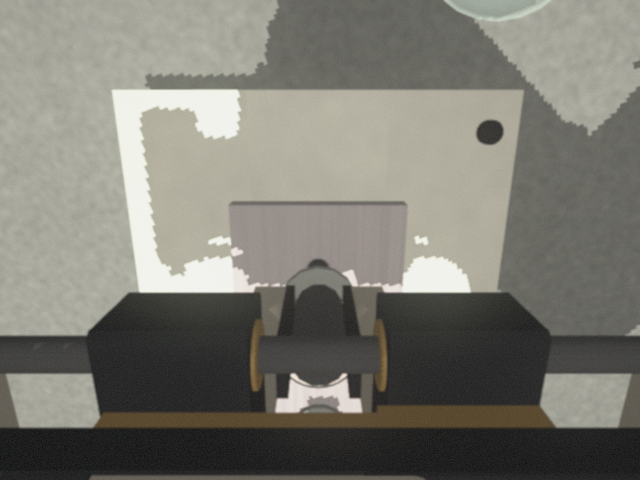

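Request:
apply_moves --targets '[1.4,0.02,0.2,-0.09,0,0,0,1.4,0.02,0.5,-0.09,0,0,0,1.4,0.02,0.8,-0.09,0,0,0,1.4,0.02,0.8,-0.09,0,0,0]'

```text
t: 20.78
eef_pos: [0.4832, 0.0394, 0.0868]
tcp_rot: [-0.122, -0.696, 0.697, 0.122]
contact_force: [0.7, -0.4, -1.4]
finger_gap: 0.222
```

```bash
python3 s.py
```

```text
t 20.775 p [0.4832 0.0394 0.0868] F [ 0.7395 -0.446  -1.3592] M [ 0.086  -0.0211 -0.0427] gap 19.546106883790635
foot off mm 0.0686227467135217 -99.49460796301268 collar above plate 28.209769346152754
x [-0.9402  0.3405 -0.0005] y [ 0.0005 -0.0002 -1.    ]
```

Request:
apply_moves --targets '[1.4,0.0,0.1,0.05,0,0,0,1.4,0.0,0.2,0.05,0,0,0,1.4,0.0,0.28,0.05,0,0,0,1.4,0.0,0.34,0.05,0,0,0,1.4,0.0,0.4,0.05,0,0,0,1.4,0.0,0.46,0.05,0,0,0,1.4,0.0,0.46,0.05,0,0,0]'

```text
t: 21.65
eef_pos: [0.4831, 0.039, 0.0822]
tcp_rot: [-0.122, -0.696, 0.697, 0.122]
contact_force: [-0.1, -0.5, -1.0]
finger_gap: 0.223
```

```bash
python3 s.py
```

```text
t 21.65 p [0.4831 0.039  0.0822] F [-0.1114 -0.4883 -0.974 ] M [ 0.0774 -0.0519  0.0109] gap 19.590144393057884
foot off mm 0.05421896536324938 -99.98622935268324 collar above plate 23.559866122952133
x [-0.9403  0.3405 -0.0005] y [ 0.0004 -0.0002 -1.    ]
```

Request:
apply_moves --targets '[1.4,0.01,0.15,0.01,0,0,0,1.4,0.01,0.3,0.01,0,0,0,1.4,0.01,0.45,0.01,0,0,0,1.4,0.01,0.6,0.01,0,0,0,1.4,0.01,0.75,0.01,0,0,0,1.4,0.01,0.85,0.01,0,0,0,1.4,0.01,0.92,0.01,0,0,0,1.4,0.01,0.98,0.01,0,0,0,1.4,0.01,1.04,0.01,0,0,0,1.4,0.01,1.1,0.01,0,0,0]'

```text
t: 22.9
eef_pos: [0.483, 0.0389, 0.0712]
tcp_rot: [-0.122, -0.696, 0.697, 0.122]
contact_force: [-0.6, -0.1, -0.7]
finger_gap: 0.221
```

```bash
python3 s.py
```

```text
t 22.9 p [0.483  0.0389 0.0712] F [-0.5822 -0.0757 -0.7246] M [ 0.0588 -0.0445 -0.0071] gap 19.415840273286374
foot off mm -0.02511458606616057 -100.07807143369038 collar above plate 12.55349320064074
x [-0.9402  0.3405 -0.0005] y [ 0.0005 -0.0002 -1.    ]
```

Request:
apply_moves --targets '[1.4,0.0,0.06,0,0,0,0,1.4,0.0,0.12,0,0,0,0,1.4,0.0,0.18,0,0,0,0,1.4,0.0,0.24,0,0,0,0,1.4,0.0,0.3,0,0,0,0,1.4,0.0,0.36,0,0,0,0]'

```text
t: 23.65
eef_pos: [0.483, 0.0388, 0.0676]
tcp_rot: [-0.122, -0.696, 0.697, 0.122]
contact_force: [0.7, -1.1, -0.5]
finger_gap: 0.221
```

```bash
python3 s.py
```

```text
t 23.65 p [0.483  0.0388 0.0676] F [ 0.7345 -1.0555 -0.4898] M [-0.4363 -0.2436  0.0005] gap 19.43213882141711
foot off mm 0.04971727960445538 -100.13739421731493 collar above plate 8.950143290386277
x [-0.9402  0.3405 -0.0006] y [ 0.0005 -0.0003 -1.    ]
```

Request:
apply_moves --targets '[1.4,0.0,0.1,0,0,0,0,1.4,0.0,0.2,0,0,0,0,1.4,0.0,0.3,0,0,0,0,1.4,0.0,0.4,0,0,0,0,1.4,0.0,0.5,0,0,0,0,1.4,0.0,0.6,0,0,0,0,1.4,0.0,0.7,0,0,0,0,1.4,0.0,0.78,0,0,0,0,1.4,0.0,0.82,0,0,0,0]'

```text
t: 24.78
eef_pos: [0.4831, 0.0388, 0.0593]
tcp_rot: [-0.122, -0.696, 0.697, 0.122]
contact_force: [0.4, -2.0, 0.6]
finger_gap: 0.223
```

```bash
python3 s.py
```

```text
t 24.775 p [0.4831 0.0388 0.0593] F [ 0.4227 -1.9815  0.6051] M [-0.7474 -0.3629 -0.0095] gap 19.66051815108757
foot off mm 0.08745894741514493 -100.10698400433284 collar above plate 0.7332469966761166
x [-0.9403  0.3404 -0.0007] y [ 0.0006 -0.0003 -1.    ]
```

Request:
apply_moves --targets '[1.4,0.0,0.05,0,0,0,0,1.4,0.0,0.08,0,0,0,0,1.4,0.0,0.11,0,0,0,0,1.4,0.0,0.13,0,0,0,0,1.4,0.0,0.13,0,0,0,0]'

```text
t: 25.4
eef_pos: [0.4831, 0.0388, 0.0584]
tcp_rot: [-0.122, -0.696, 0.697, 0.122]
contact_force: [-1.9, -2.9, 6.2]
finger_gap: 0.223
```

```bash
python3 s.py; python3 - <<'E'
from h import *
im=cams.snapshot("scene")
cv2.imwrite("pics/s11.png",cv2.resize(im[150:300,320:520,::-1],None,fx=4,fy=4,interpolation=cv2.INTER_CUBIC))
E
```

```text
t 25.4 p [0.4831 0.0388 0.0584] F [-1.9153 -2.9395  6.205 ] M [-0.6738  0.3691 -0.0149] gap 19.585112627049178
foot off mm 0.13077231317735333 -100.12783689468313 collar above plate -0.1580610552926881
x [-0.9403  0.3403 -0.0009] y [ 0.0008 -0.0004 -1.    ]
```

View pics/s11.png

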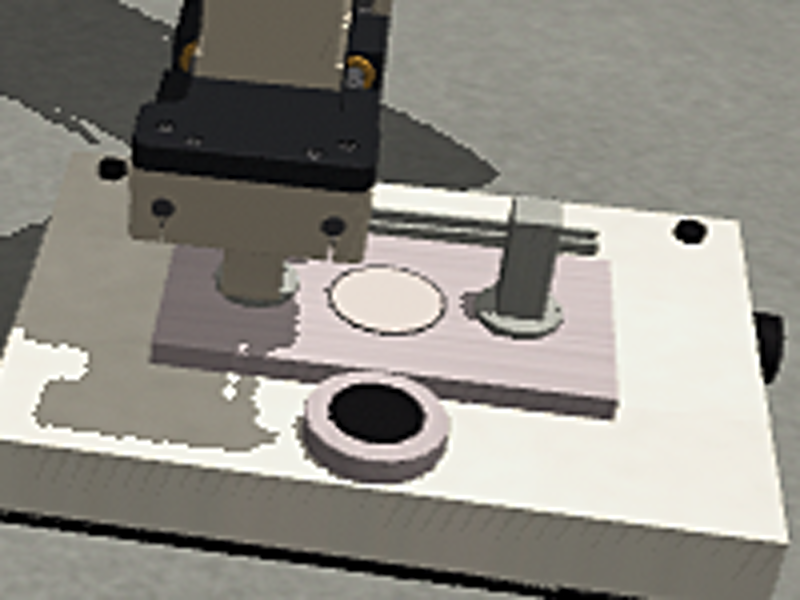

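Home on the plate at the expected height. Release and retreat.

Request:
apply_moves --targets '[2.4,0,0,0,0,0,0,4,0,0,0,0,0,0,4,0,0,0,0,0,0,4,0,0,0,0,0,0,4,0,-1.5,0,0,0,0,4,0,-5,0,0,0,0,4,0,-10,0,0,0,0,4,0,-14,0,0,0,0,4,0,-14,3,0,0,0,4,0,-14,3,0,0,0]'

```text
t: 26.7
eef_pos: [0.4721, 0.0098, 0.1989]
tcp_rot: [0.123, 0.697, -0.696, -0.122]
contact_force: [1.0, -0.9, 0.1]
finger_gap: 0.453
```

```bash
python3 s.py; python3 - <<'E'
from h import *
im=cams.snapshot("scene"); cv2.imwrite("pics/s12.png",cv2.resize(im[150:300,320:520,::-1],None,fx=4,fy=4,interpolation=cv2.INTER_CUBIC))
im=cams.snapshot("wrist"); cv2.imwrite("pics/w12.png",im[:,:,::-1])
st=r.observe()
for P in ([.5167,.1329,.098],[.4831,.0388,.098],[.4831,.0388,.054],[.5167,.1329,.054]): print(proj("wrist",P,st),proj("scene",P))
im=cams.snapshot("top"); cv2.imwrite("pics/t12.png",im[:,:,::-1])
E
```

```text
t 26.7 p [0.4721 0.0098 0.1989] F [ 1.0306 -0.9416  0.0717] M [ 0.1178 -0.1101  0.0334] gap 39.87006498258202
foot off mm -0.34704645402551526 -131.15682468247914 collar above plate 140.27178662189522
x [-0.9399  0.3415 -0.0012] y [ 0.0014  0.0003 -1.    ]
[317.15967131 406.17125418] [453.40224739 202.20068599]
[316.44409415 281.50249535] [385.06405645 195.03808196]
[316.74697955 259.18788616] [382.7875788  219.01806342]
[317.35117688 370.65630921] [448.66853864 226.45760624]
```

View pics/s12.png

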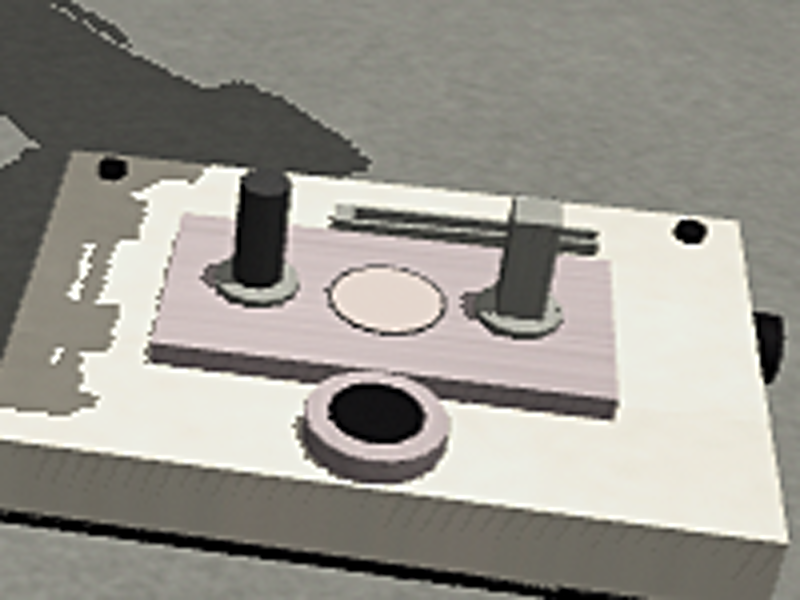

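View pics/w12.png

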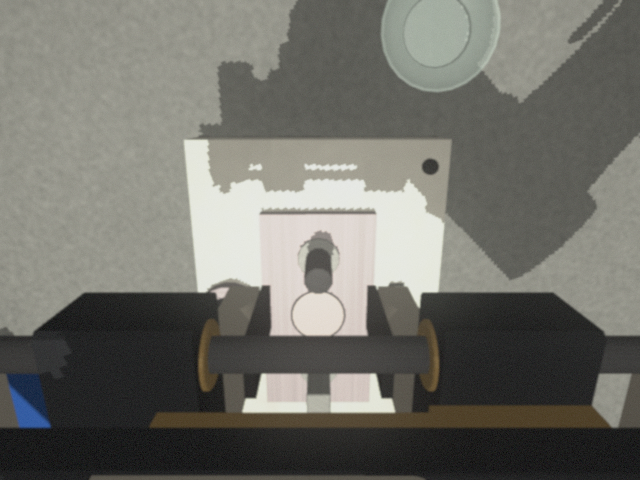

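View pics/t12.png

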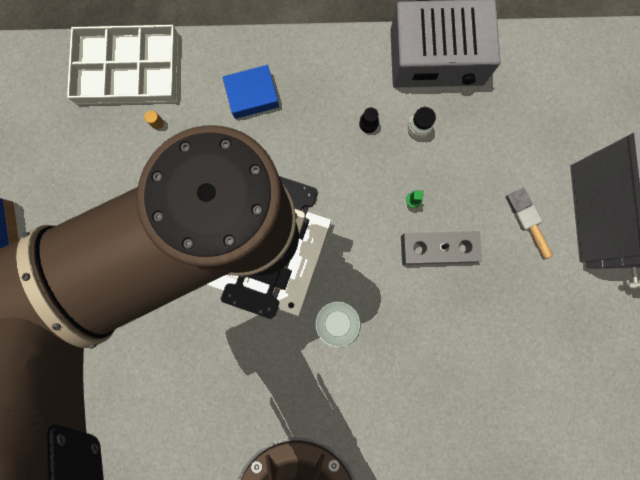

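Both parts are home and upright, the gripper is clear of them, and the other things on the bench (probe, green pin, dish, brush) are where they were. Scene bolt top is at px (386.5, 195) and pin top at (454, 201), each within about 1.5 px of the prediction.

```bash
python3 -c "
from bench import r
print(r.finish_job(), r.observe()['t'])"
```

```text
the job is handed in; nothing more can be done
the job is handed in; nothing more can be done
```

I put the drift pin fully home in the large hole with its collar flush on the plate, pushed the locking bolt fully home in the small hole, and handed the job in. The last clock reading before hand-in was 26.7 s, against the 72 s limit.

- **Drift pin:** the slide's hole was about 7.3 mm off in foot +x and 1.1 mm in -y. The tip entered it without touching the slide's top. I then pushed the slide across with about 3–4 N sideways and lowered the pin until its collar met the plate at the expected height, reading about 5 N upward at the tool (about -2.5 to 0 N just before contact).
- **Bolt:** it went through the plate and slide with side forces up to about 3.5 N. Its collar met the plate at the expected height, also reading about 6 N upward at the tool.
- **Last checks:** after release, the scene and wrist pictures showed both parts upright with collars on the plate and the gripper clear. The top picture showed the green look-alike, the probe and the other bench items in their original places.
- **Small disagreements:** the camera views differed from each other and from the arm's reading by about 1–1.5 px, which is within the stated calibration. The forces were read at the end of each call, so I did not see the peaks in between; none of the readings came near 40 N.

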